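# Check the rollers of a feed track

### The job

Check that the roller track on the bench runs freely: with shut fingertips, stroke lightly along the tops of all five rollers in one unbroken pass, starting on the roller next to the upright stop plate and running away from the plate to the open end, so that each roller in order turns the way the hand moves. Only touch the rollers: do not press hard, lift or shift the track, or disturb the things standing round it, and take the hand clear at the end.

Things in the scene. Friction and masses are not known exactly. Their poses are not given: they have to be found in the camera images.
- track: Roller track, loose on rubber feet on the bench, about 2.8 kg, 265 x 82 mm. Origin: on the bench under the middle roller; x along the track from the stop plate to the open end, z up. Five steel rollers (28 mm diameter, 60 mm long, axes along y) at x = -84, -42, 0, 42, 84 mm, tops 60 mm above the bench. Side rails at y = -38 and 38 mm, tops 50 mm above the bench, 10 mm below the rollers' tops.
- first_top (a point): Top of the first roller, mid-length, 60 mm above the bench; axes as the track's. Each roller is sprung: it starts to sink at about 1.3 N, gives about 1.25 mm for each further newton, and reaches a rigid stop 5 mm down at about 5 N.
- last_top (a point): Top of the last roller, at the open end, mid-length, 60 mm above the bench, 168 mm from first_top; axes as the track's.
- plate_top (a point): Middle of the top edge of the upright steel stop plate (6 mm thick, 82 mm wide), 95 mm above the bench, 56 mm before the first roller's axis (track x = -140 mm); axes as the track's.
- roller0 (a joint): Turn of roller 1 counted from the stop plate (rad): 0 at the start, grows when its top moves away from the stop plate; turns endlessly with very little friction and stops soon after it is let go.
- roller1 (a joint): Turn of roller 2 counted from the stop plate (rad): 0 at the start, grows when its top moves away from the stop plate; turns endlessly with very little friction and stops soon after it is let go.
- roller2 (a joint): Turn of roller 3 counted from the stop plate (rad): 0 at the start, grows when its top moves away from the stop plate; turns endlessly with very little friction and stops soon after it is let go.
- roller3 (a joint): Turn of roller 4 counted from the stop plate (rad): 0 at the start, grows when its top moves away from the stop plate; turns endlessly with very little friction and stops soon after it is let go.
- roller4 (a joint): Turn of roller 5 counted from the stop plate (rad): 0 at the start, grows when its top moves away from the stop plate; turns endlessly with very little friction and stops soon after it is let go.
- glue: Bystander: white glue bottle, 58 mm diameter, 150 mm tall, upright beside the track; origin at the centre of its underside.
- offcut: Bystander: wood offcut 110 x 45 x 35 mm high lying beside the track; origin at the centre of its underside, x along its length.
- jar: Bystander: clear screw-top jar, 52 mm diameter, 65 mm tall, upright beside the track; origin at the centre of its underside.

How it is judged:
On the way, in this order (a step that is already met when the one before it is completed fails the run):
1. roller 1 from the stop plate has been turned away from the plate by the stroke (0.35 rad or more) (value of joint roller0 above 0.35 rad).
2. roller 2 from the stop plate has been turned away from the plate by the stroke (0.35 rad or more) (value of joint roller1 above 0.35 rad).
3. roller 3 from the stop plate has been turned away from the plate by the stroke (0.35 rad or more) (value of joint roller2 above 0.35 rad).
4. roller 4 from the stop plate has been turned away from the plate by the stroke (0.35 rad or more) (value of joint roller3 above 0.35 rad).
5. roller 5 from the stop plate has been turned away from the plate by the stroke (0.35 rad or more) (value of joint roller4 above 0.35 rad).
At the end, for the whole second after the job is handed in: All five rollers have been turned at least 0.35 rad in the direction away from the stop plate and are at rest (under 0.05 rad/s); the track stands level within 15 mm of where it was and the bystanders stand upright within 15 mm of where they were (value of joint each of roller0, roller1, roller2, roller3, roller4 above 0.35 rad and velocity of joint roller0 between -0.05 and 0.05 rad/s and velocity of joint roller1 between -0.05 and 0.05 rad/s and velocity of joint roller2 between -0.05 and 0.05 rad/s and velocity of joint roller3 between -0.05 and 0.05 rad/s and velocity of joint roller4 between -0.05 and 0.05 rad/s and distance of each of track, glue, offcut, jar from where it was at the start of the episode below 0.015 m and angle between track's own z axis and vertical below 0.05 rad and angle between each of glue, offcut, jar's own z axis and vertical below 0.1 rad); the robot touches nothing.
It fails at once if the fingers press on the track with more than 20 N (contact force between the fingers and track above 20 N).
It fails at once if the hand rises clear of the rollers (TCP over 150 mm above the bench) between the first roller's turning and the last one's (value of joint roller0 above 0.35 rad and not (value of joint roller4 above 0.35 rad) and height (world z) of the grasp point above 0.15 m).
It fails at once if the track is lifted, or shifted by 15 mm or more (height (world z) of track above 0.008 m or distance of track from where it was at the start of the episode above 0.015 m).
It fails at once if a roller is turned backwards, towards the stop plate (0.35 rad or more) (value of joint any of roller0, roller1, roller2, roller3, roller4 below -0.35 rad).
It fails at once if the glue bottle, offcut or jar is lifted, knocked over or shifted by 15 mm or more (distance of any of glue, offcut, jar from where it was at the start of the episode above 0.015 m or angle between any of glue, offcut, jar's own z axis and vertical above 0.3 rad).
It also fails if it takes over 35 s, if anything falls off the work surface, if the arm or the gripper's body presses on something with over 40 N, if the wrist force passes 120 N, or if a joint passes its speed limit or range.

### The arm

A 7-joint arm with a two-finger parallel gripper is mounted at the origin on the work surface. World frame = base frame: x ahead of the robot, y to its left, z up, the work surface at z = 0. Lengths are in m, angles in rad, forces in N, time in s.
With the tool pointing down it reaches from about 0.35 to 0.9 m from the base axis. Payload 19.9 kg.
Tool frame: the origin (TCP) lies between the finger pads, 19 mm behind the fingertips; this is the grasp point; z points along the fingers, y is the line along which they close (so a half turn about z gives the same grasp; the last joint's range is limited). The gripper opens to 94 mm and grips with 3 to 60 N. Pads are 16 mm wide; open, the fingers measure 119 mm over their backs; the gripper's body (75 mm by 177 mm) begins 78 mm behind the grasp point.
Start: joints at [1.218, 0.417, -0.01, 1.614, 0.005, 1.111, -0.053], TCP at [0.191, -0.595, 0.224] pointing down, gripper open.
Joint ranges: [-2.81, 2.81], [-0.39, 2.02], [-1.27, 1.25], [0.06, 2.57], [-1.19, 4.33], [0.19, 2], [-2.82, 2.82]. Speed limits (rad/s): [1.89, 1.89, 2.39, 2.39, 3.01, 3.01, 3.01].

### API

Orientations are given as a rotation vector (axis times angle).
In Python, from bench import ctrl gives the robot as it stands. The module is installed in compiled form; this text tells all that it offers.
- The arm moves only by the tool play_rows, never from a script. Its argument "steps" is a list of rows, each a list of 3 entries, a list of its own where there are three numbers: the turn, a rotation vector about the tool's x, y, z in rad, then the shift along the tool's x, y, z in m, then the finger opening in m, from 0 to 0.094. In form: [[[rx, ry, rz], [x, y, z], grip], ...]. A call has 1 to 12 rows; each row shifts and turns the commanded pose from where the row before left it, along the tool's axes as they then stand; what a row does not reach is not made up. A row lasts 1/12 s, in which the tool goes at most 41.7 mm and 7.16 degrees, less where a joint would pass 70% of its speed; a pose out of reach is approached as far as the arm can. A call with a gripper value outside its range is refused whole. The fingers move at their own pace and stop on an object; "squeeze" is the grip in N (left out, the last holds). Time passes only in rows, so rows that do not move let the fingers close. It gives the time, the measured TCP pose, the force, the opening and the grip force at its end, in the units of the state.
- ctrl.get_state(): the state, without advancing time (a new reading comes with each control period).
- ctrl.capture(name): name is "scene" or "top"; returns the picture (384x512x3 uint8, red, green, blue); there is no depth.
- ctrl.get_calibration(name): a dict with "camera_matrix" (3x3 intrinsics, pixels), "R" (3x3) and "t" (3): a world point X has camera coordinates R X + t. Camera axes: x right, y down, z forward; pixel columns grow to the right and rows downward; lengths in m; the calibration is good to about 2 mm. A picture is of the moment at which its call begins. get_calibration takes no time and is no camera call.
- ctrl.finish_job(): hands the job in; it is judged then, once.
Trained networks look in the newest picture that a camera, given by its name, has taken for a name from the list of things; names that differ only in an ending like _2 or _b are one class to them, and where a whole thing is asked for, a point or a joint stands for the part that bears it (a point fixed in the world has none). Each returns a list of dicts, best first, with "conf" (0 to 1); they miss things now and then, are a little off and sometimes report something else, mostly with a low value. They report only what shows in the picture. A call takes as long as a camera call.
- ctrl.silhouettes(camera, name): "mask" (384x512 bool, what is visible of it) and "centre" ([column, row] in pixels, amid what is visible of it).
- ctrl.pinpoint(camera, name): "centre" ([column, row] in pixels: a listed point, or the origin of a listed thing).
The state is a dict: "clock": time; "joints": joint angles; "joint_vel": joint speeds; "tau": joint torques, N m; "tcp_pos": TCP position; "ee_rot": TCP orientation; "contact_force": force on the tool from outside, world axes, zero at the start; "torque": the same for the moment, N m; "grip_width": finger opening in m; "grip_force": force on a finger pad.
Only numpy, scipy, OpenCV 4.12 (cv2) and the standard library are available. Lean on these libraries where they do the work, as an engineer would, in place of code of your own. Each camera call takes 0.05 s, during which the arm holds its last target. There are 200 camera calls.

## Working session

There is one attempt and no reset: what is moved stays moved. The work goes in short steps, Python scripts to look and compute and a tool call to move; the robot and the scene stay as the last step left them, time stands still between calls to the robot, and variables do not carry over. Pictures are saved under pics/ and viewed, at most 10 in all, crops included, and the job is handed in when it is done.

Besides the shell and the picture viewer there is one more tool, called after "Request:" by a JSON object that holds its "method" and its "body", one argument or row to a line. play_rows: Moves the arm, as the interface text tells. Its arguments: {"type":"object","properties":{"steps":{"type":"array"},"squeeze":{"type":"number"}},"required":["steps"]}

```bash
mkdir -p pics
cat > h.py <<'E'
import numpy as np, cv2
from bench import ctrl
def ray(cam,px,z):
    c=ctrl.get_calibration(cam);K=np.array(c["camera_matrix"]);R=np.array(c["R"]);t=np.array(c["t"])
    d=R.T@np.linalg.inv(K)@np.array([px[0],px[1],1.]);o=-R.T@t
    return o+d*(z-o[2])/d[2]
E
python3 - <<'E'
from h import *
for cam in("top","scene"):
    im=ctrl.capture(cam);cv2.imwrite(f"pics/{cam}0.png",im[:,:,::-1])
    for n,z in(("first_top",.06),("last_top",.06),("plate_top",.095),("track",0),("glue",0),("offcut",0),("jar",0)):
        for r in ctrl.pinpoint(cam,n)[:2]: print(cam,n,round(r["conf"],2),np.round(r["centre"],1),ray(cam,r["centre"],z).round(4))
s=ctrl.get_state();print({k:np.round(v,3) for k,v in s.items()})
E
```

```text
top first_top 0.76 [356.2 197.1] [ 0.529  -0.1736  0.06  ]
top last_top 0.57 [278.5 153.2] [ 0.6429 -0.0517  0.06  ]
top plate_top 0.93 [388.7 203.9] [ 0.5003 -0.217   0.095 ]
top plate_top 0.67 [312.6 254.4] [ 0.4435 -0.0638  0.095 ]
top track 0.67 [307.1 184.5] [ 0.5829 -0.1004  0.    ]
top track 0.58 [278.1 149.7] [ 0.6666 -0.0599  0.    ]
top glue 0.68 [313.8 251.8] [ 0.4498 -0.0808  0.    ]
top offcut 0.76 [360.5 131.1] [ 0.6688 -0.2354  0.    ]
top jar 0.73 [247.8 215.7] [0.5468 0.0298 0.    ]
top jar 0.53 [386.6 203.3] [ 0.5115 -0.246   0.    ]
scene first_top 0.72 [126.  193.8] [ 0.5355 -0.1759  0.06  ]
scene first_top 0.59 [170.8 238.9] [ 0.6668 -0.1092  0.06  ]
scene last_top 0.89 [214.5 227.4] [ 0.6499 -0.0428  0.06  ]
scene plate_top 0.75 [ 99.8 165.4] [ 0.4955 -0.2154  0.095 ]
scene plate_top 0.58 [184.2 190.9] [ 0.5958 -0.0823  0.095 ]
scene track 0.57 [169.4 239.3] [ 0.592  -0.1118  0.    ]
scene glue 0.64 [183.  190.6] [ 0.4488 -0.0788  0.    ]
scene offcut 0.7 [ 84.3 281.1] [ 0.67   -0.2409  0.    ]
scene jar 0.76 [250.9 216.1] [0.5502 0.0331 0.    ]
scene jar 0.49 [183.8 192.4] [ 0.4552 -0.0778  0.    ]
{'clock': np.float64(0.8), 'joints': array([ 1.219,  0.417, -0.01 ,  1.614,  0.005,  1.111, -0.053]), 'joint_vel': array([ 0.001,  0.003,  0.001, -0.002,  0.   , -0.   ,  0.   ]), 'tau': array([ 0.0000e+00, -8.5097e+01,  6.3900e-01, -4.2628e+01, -4.9000e-02,
        1.3000e-02,  0.0000e+00]), 'tcp_pos': array([ 0.191, -0.595,  0.224]), 'ee_rot': array([-3.104, -0.486,  0.   ]), 'contact_force': array([ 0.187, -0.571, -0.909]), 'torque': array([ 0.048,  0.068, -0.014]), 'grip_force': np.float64(0.0), 'grip_width': np.float64(0.094)}
```

View pictures.

View pics/top0.png

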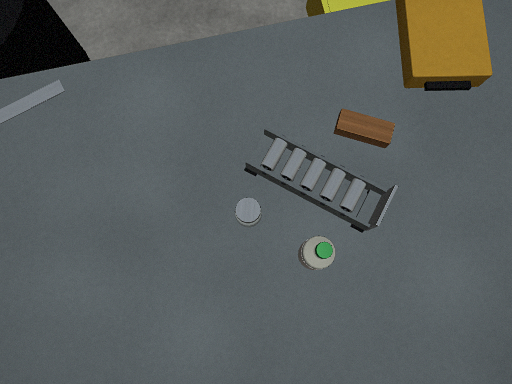

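View pics/scene0.png

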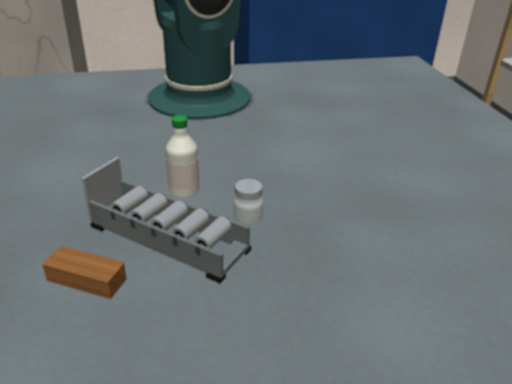

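The top view shows the track with its plate at about (388,204) and its open end at about (258,148). The glue is at (318,253), the jar at (248,210) and the offcut at (364,128). The networks agree with this in both views: track centre about (0.590, -0.111), heading 48.6°, plate-to-last distance 225 mm against 224 nominal. I'll close the fingers, move to a point above and just before roller 1, and yaw so that the hand's long side lies along the track.

Request:
{"method": "play_rows", "body": {
  "steps": [
    [[0, 0, 0], [0.0218, -0.0142, 0], 0],
    [[0, 0, 0], [0.0218, -0.0142, 0], 0],
    [[0, 0, 0], [0.0218, -0.0142, 0], 0],
    [[0, 0, 0], [0.0218, -0.0142, 0], 0],
    [[0, 0, 0], [0.0218, -0.0142, 0], 0],
    [[0, 0, 0], [0.0218, -0.0142, 0], 0],
    [[0, 0, 0], [0.0218, -0.0142, 0], 0],
    [[0, 0, 0], [0.0218, -0.0142, 0], 0],
    [[0, 0, 0], [0.0218, -0.0142, 0], 0],
    [[0, 0, 0], [0.0218, -0.0142, 0], 0]
  ],
  "squeeze": 20
}}

```text
clock: 1.63
tcp_pos: [0.3559, -0.3921, 0.2244]
ee_rot: [3.104, 0.486, 0.0]
contact_force: [0.3, -0.2, 0.9]
grip_width: 0.0308
grip_force: 0.0
```

Request:
{"method": "play_rows", "body": {
  "steps": [
    [[0, 0, 0], [0.0218, -0.0142, 0], 0],
    [[0, 0, 0], [0.0218, -0.0142, 0], 0],
    [[0, 0, 0], [0.0218, -0.0142, 0], 0],
    [[0, 0, 0], [0.0218, -0.0142, 0], 0],
    [[0, 0, 0], [0.0218, -0.0142, 0], 0],
    [[0, 0, 0], [0.0218, -0.0142, 0], 0],
    [[0, 0, 0], [0.0218, -0.0142, 0], 0],
    [[0, 0, 0], [0.0218, -0.0142, 0], 0],
    [[0, 0, 0], [0.0218, -0.0142, 0], 0],
    [[0, 0, 0], [0.0218, -0.0142, 0], 0]
  ]
}}

```text
clock: 2.47
tcp_pos: [0.5201, -0.1903, 0.2244]
ee_rot: [3.104, 0.486, 0.0]
contact_force: [-0.1, -0.6, 0.5]
grip_width: 0.0008
grip_force: 0.0
```

Request:
{"method": "play_rows", "body": {
  "steps": [
    [[0, 0, -0.117], [0, 0, 0], 0],
    [[0, 0, -0.117], [0, 0, 0], 0],
    [[0, 0, -0.117], [0, 0, 0], 0],
    [[0, 0, -0.117], [0, 0, 0], 0],
    [[0, 0, -0.117], [0, 0, 0], 0],
    [[0, 0, -0.117], [0, 0, 0], 0],
    [[0, 0, -0.117], [0, 0, 0], 0],
    [[0, 0, -0.117], [0, 0, 0], 0],
    [[0, 0, -0.117], [0, 0, 0], 0]
  ]
}}

```text
clock: 3.22
tcp_pos: [0.5194, -0.1914, 0.2243]
ee_rot: [2.433, 1.987, -0.0]
contact_force: [0.5, -0.2, 0.4]
grip_width: 0.0006
grip_force: 0.0
```

Request:
{"method": "play_rows", "body": {
  "steps": [
    [[0, 0, -0.117], [0, 0, 0], 0],
    [[0, 0, -0.117], [0, 0, 0], 0],
    [[0, 0, -0.117], [0, 0, 0], 0],
    [[0, 0, -0.117], [0, 0, 0], 0],
    [[0, 0, -0.117], [0, 0, 0], 0],
    [[0, 0, -0.117], [0, 0, 0], 0],
    [[0, 0, -0.117], [0, 0, 0], 0],
    [[0, 0, -0.117], [0, 0, 0], 0],
    [[0, 0, -0.117], [0, 0, 0], 0],
    [[0, 0, 0], [0, 0, 0], 0],
    [[0, 0, 0], [0, 0, 0], 0]
  ]
}}

```text
clock: 4.13
tcp_pos: [0.5193, -0.1915, 0.2242]
ee_rot: [-1.12, -2.935, -0.0]
contact_force: [-0.3, 0.3, -0.8]
grip_width: 0.0002
grip_force: 0.0
```

```bash
cat > st.py <<'E'
from h import *
from scipy.spatial.transform import Rotation as R
for i in range(3):
    im=ctrl.capture("scene");s=ctrl.get_state();print(np.round(s["contact_force"],2))
cv2.imwrite("pics/s1.png",im[:,:,::-1])
M=R.from_rotvec(s["ee_rot"]).as_matrix();p=np.array(s["tcp_pos"])
a=np.radians(48.6);u=np.array([np.cos(a),np.sin(a),0]);v=np.array([-u[1],u[0],0]);d=p-[.59,-.111,0]
print(s["clock"],p.round(4),"track xy",(d@u).round(4),(d@v).round(4),"grip",s["grip_width"],s["joints"]);print(M.round(4)); print("u in tool",M.T@u,"v",M.T@v)
print("yaw y",np.degrees(np.arctan2(M[1,1],M[0,1])))
E
python3 st.py
```

```text
[ 0.14 -0.32  0.21]
[-0.39  0.22 -0.3 ]
[ 0.45 -0.08  0.38]
4.2833 [ 0.5194 -0.1913  0.2243] track xy -0.1069 -0.0002 grip 7.671318848193244e-05 [ 0.81288235  0.3516954  -0.63644924  1.77713679  0.23323473  1.0888401
  0.93942918]
[[-7.465e-01  6.654e-01  0.000e+00]
 [ 6.654e-01  7.465e-01 -1.000e-04]
 [-0.000e+00 -0.000e+00 -1.000e+00]]
u in tool [ 5.46243904e-03  9.99985080e-01 -3.90597863e-05] v [ 9.99985080e-01 -5.46244062e-03 -4.06766304e-05]
yaw y 48.28702364969698
```

Request:
{"method": "play_rows", "body": {
  "steps": [
    [[0, 0, 0], [0, 0, 0.0147], 0],
    [[0, 0, 0], [0, 0, 0.0147], 0],
    [[0, 0, 0], [0, 0, 0.0147], 0],
    [[0, 0, 0], [0, 0, 0.0147], 0],
    [[0, 0, 0], [0, 0, 0.0147], 0],
    [[0, 0, 0], [0, 0, 0.0147], 0],
    [[0, 0, 0], [0, 0, 0.0147], 0],
    [[0, 0, 0], [0, 0, 0.0147], 0],
    [[0, 0, 0], [0, 0, 0.0147], 0],
    [[0, 0, 0], [0, 0, 0.0147], 0],
    [[0, 0, 0], [0, 0, 0], 0],
    [[0, 0, 0], [0, 0, 0], 0]
  ]
}}

```text
clock: 5.28
tcp_pos: [0.5192, -0.191, 0.0771]
ee_rot: [-1.115, -2.936, -0.0]
contact_force: [0.1, -0.2, 0.5]
grip_width: 0.0004
grip_force: 0.0
```

```bash
python3 st.py
```

```text
[ 0.57 -0.44  1.02]
[ 0.13 -0.05 -0.75]
[-0.36  0.34  0.11]
5.4333 [ 0.5199 -0.1914  0.0782] track xy -0.1067 -0.0006 grip 0.0003009941730513343 [ 0.73563695  0.53968091 -0.55585437  1.89312071  0.38246335  0.81407195
  0.82233268]
[[-7.483e-01  6.634e-01  1.100e-03]
 [ 6.634e-01  7.483e-01 -5.000e-04]
 [-1.100e-03  3.000e-04 -1.000e+00]]
u in tool [2.78011406e-03 9.99996077e-01 3.42311002e-04] v [ 0.9999955  -0.00277973 -0.00112845]
yaw y 48.44073320713387
```

View pics/s1.png

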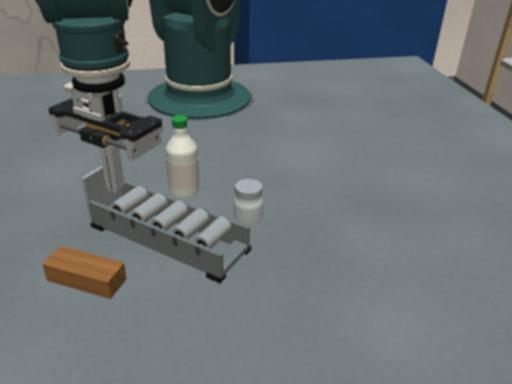

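The picture shows the shut fingertips at (115,188), between the plate and roller 1 at (130,199), and clear of the glue. Starting the stroke.

Request:
{"method": "play_rows", "body": {
  "steps": [
    [[0, 0, 0], [0, 0.005, 0], 0],
    [[0, 0, 0], [0, 0.005, 0], 0],
    [[0, 0, 0], [0, 0.005, 0], 0],
    [[0, 0, 0], [0, 0.005, 0], 0],
    [[0, 0, 0], [0, 0, 0], 0]
  ]
}}

```text
clock: 5.85
tcp_pos: [0.5337, -0.1752, 0.0776]
ee_rot: [1.112, 2.938, 0.001]
contact_force: [0.4, 0.4, 2.8]
grip_width: 0.0005
grip_force: 1.1
```

```bash
sed -i 's/range(3)/range(6)/' st.py; python3 st.py
```

```text
[-0.73 -0.09  1.48]
[-0.81 -0.39  1.94]
[0.22 0.21 2.53]
[ 0.15 -0.38  1.85]
[-0.9  -0.41  1.31]
[-0.11 -1.04  2.04]
6.15 [ 0.5325 -0.1766  0.0772] track xy -0.0872 -0.0003 grip 0.0006888906514650263 [ 0.69959072  0.5524374  -0.5547866   1.87507879  0.38697756  0.82237761
  0.78923066]
[[-7.484e-01  6.633e-01 -2.000e-04]
 [ 6.633e-01  7.484e-01 -1.000e-04]
 [ 1.000e-04 -2.000e-04 -1.000e+00]]
u in tool [ 2.60622196e-03  9.99996589e-01 -1.73961257e-04] v [ 9.99996601e-01 -2.60621003e-03  6.87263755e-05]
yaw y 48.450674993215934
```

There is contact on roller 1 at about 2 N. I'll go 1 mm lower for margin and carry on.

Request:
{"method": "play_rows", "body": {
  "steps": [
    [[0, 0, 0], [0, 0.005, 0.0005], 0],
    [[0, 0, 0], [0, 0.005, 0.0005], 0],
    [[0, 0, 0], [0, 0.005, 0], 0],
    [[0, 0, 0], [0, 0.005, 0], 0],
    [[0, 0, 0], [0, 0.005, 0], 0],
    [[0, 0, 0], [0, 0.005, 0], 0],
    [[0, 0, 0], [0, 0.005, 0], 0],
    [[0, 0, 0], [0, 0.005, 0], 0],
    [[0, 0, 0], [0, 0.005, 0], 0],
    [[0, 0, 0], [0, 0, 0], 0]
  ]
}}

```text
clock: 6.98
tcp_pos: [0.5633, -0.1416, 0.0764]
ee_rot: [1.112, 2.938, 0.001]
contact_force: [0.4, 1.6, 2.9]
grip_width: 0.0001
grip_force: 1.7
```

```bash
sed -i 's/pics.s1/pics\/s2/' st.py; python3 st.py
```

```text
[-0.45  1.27  2.92]
[-2.4   1.15  3.58]
[-1.48  0.5   3.07]
[-0.88  0.71  3.24]
[-1.58  1.93  3.39]
[-1.89  0.59  3.66]
7.2833 [ 0.5623 -0.1428  0.0762] track xy -0.0422 -0.0002 grip 0.00031330592783254956 [ 0.61914776  0.58269881 -0.55210549  1.82716605  0.39667853  0.84366317
  0.71814748]
[[-7.484e-01  6.632e-01 -3.000e-04]
 [ 6.632e-01  7.484e-01  0.000e+00]
 [ 2.000e-04 -2.000e-04 -1.000e+00]]
u in tool [ 2.51793129e-03  9.99996815e-01 -1.75661150e-04] v [ 9.99996808e-01 -2.51789396e-03  2.12376562e-04]
yaw y 48.45573514803968
```

About 3.3 N on roller 2, which is good. Continuing.

Request:
{"method": "play_rows", "body": {
  "steps": [
    [[0, 0, 0], [0, 0.005, 0], 0],
    [[0, 0, 0], [0, 0.005, 0], 0],
    [[0, 0, 0], [0, 0.005, 0], 0],
    [[0, 0, 0], [0, 0.005, 0], 0],
    [[0, 0, 0], [0, 0.005, 0], 0],
    [[0, 0, 0], [0, 0.005, 0], 0],
    [[0, 0, 0], [0, 0.005, 0], 0],
    [[0, 0, 0], [0, 0.005, 0], 0],
    [[0, 0, 0], [0, 0.005, 0], 0],
    [[0, 0, 0], [0, 0, 0], 0]
  ]
}}

```text
clock: 8.12
tcp_pos: [0.5932, -0.1078, 0.0765]
ee_rot: [1.112, 2.937, 0.001]
contact_force: [0.5, -0.2, 3.1]
grip_width: 0.0005
grip_force: 1.7
```

```bash
python3 st.py | head -7
```

```text
[-1.23  0.58  3.54]
[-0.52 -0.02  3.53]
[-0.36 -0.28  3.52]
[-1.39  1.41  4.15]
[-0.59  1.66  3.97]
[-0.52  0.89  4.3 ]
8.4167 [ 0.5922 -0.1091  0.0762] track xy 0.0028 -0.0004 grip 0.000838202859766779 [ 0.54185455  0.61551907 -0.54890719  1.77048518  0.40500648  0.8702436
```

Request:
{"method": "play_rows", "body": {
  "steps": [
    [[0, 0, 0], [0, 0.005, 0], 0],
    [[0, 0, 0], [0, 0.005, 0], 0],
    [[0, 0, 0], [0, 0.005, 0], 0],
    [[0, 0, 0], [0, 0.005, 0], 0],
    [[0, 0, 0], [0, 0.005, 0], 0],
    [[0, 0, 0], [0, 0.005, 0], 0],
    [[0, 0, 0], [0, 0.005, 0], 0],
    [[0, 0, 0], [0, 0.005, 0], 0],
    [[0, 0, 0], [0, 0, 0], 0]
  ]
}}

```text
clock: 9.17
tcp_pos: [0.6197, -0.0779, 0.0765]
ee_rot: [1.112, 2.937, 0.001]
contact_force: [-0.4, 0.2, 3.5]
grip_width: 0.0003
grip_force: 1.7
```

```bash
python3 st.py | head -7
```

```text
[-1.14  0.55  3.37]
[-0.67  1.61  3.61]
[-0.53  0.47  3.79]
[-1.82  0.01  3.55]
[-0.27  0.64  3.09]
[-1.8   0.33  4.11]
9.4667 [ 0.6187 -0.0792  0.0763] track xy 0.0428 -0.0005 grip 0.00045181543482620564 [ 0.47548168  0.64768226 -0.5452681   1.71345402  0.41191015  0.89715497
```

Request:
{"method": "play_rows", "body": {
  "steps": [
    [[0, 0, 0], [0, 0.005, 0], 0],
    [[0, 0, 0], [0, 0.005, 0], 0],
    [[0, 0, 0], [0, 0.005, 0], 0],
    [[0, 0, 0], [0, 0.005, 0], 0],
    [[0, 0, 0], [0, 0.005, 0], 0],
    [[0, 0, 0], [0, 0.005, 0], 0],
    [[0, 0, 0], [0, 0.005, 0], 0],
    [[0, 0, 0], [0, 0.005, 0], 0],
    [[0, 0, 0], [0, 0, 0], 0]
  ]
}}

```text
clock: 10.22
tcp_pos: [0.6462, -0.048, 0.0765]
ee_rot: [1.112, 2.937, 0.001]
contact_force: [0.5, 0.0, 5.4]
grip_width: 0.0002
grip_force: 1.7
```

Request:
{"method": "play_rows", "body": {
  "steps": [
    [[0, 0, 0], [0, 0.005, 0], 0],
    [[0, 0, 0], [0, 0.005, 0], 0],
    [[0, 0, 0], [0, 0.005, 0], 0],
    [[0, 0, 0], [0, 0.005, 0], 0],
    [[0, 0, 0], [0, 0.005, 0], 0],
    [[0, 0, 0], [0, 0.005, 0], 0],
    [[0, 0, 0], [0, 0.005, 0], 0],
    [[0, 0, 0], [0, 0.005, 0], 0],
    [[0, 0, 0], [0, 0, 0], 0]
  ]
}}

```text
clock: 10.97
tcp_pos: [0.6724, -0.018, 0.0762]
ee_rot: [-1.112, -2.938, -0.001]
contact_force: [-0.5, 0.5, 0.5]
grip_width: 0.0003
grip_force: 0.0
```

Request:
{"method": "play_rows", "body": {
  "steps": [
    [[0, 0, 0], [0, 0, -0.015], 0],
    [[0, 0, 0], [0, 0, -0.015], 0],
    [[0, 0, 0], [0, 0, -0.015], 0],
    [[0, 0, 0], [0, 0, -0.015], 0],
    [[0, 0, 0], [0, 0, -0.015], 0],
    [[0, 0, 0], [0, 0, -0.015], 0],
    [[0, 0, 0], [0, 0, -0.015], 0],
    [[0, 0, 0], [0, 0, -0.015], 0],
    [[0, 0, 0], [0, 0, 0], 0],
    [[0, 0, 0], [0, 0, 0], 0],
    [[0, 0, 0], [0, 0, 0], 0],
    [[0, 0, 0], [0, 0, 0], 0]
  ]
}}

```text
clock: 11.97
tcp_pos: [0.6714, -0.0193, 0.1955]
ee_rot: [-1.113, -2.936, 0.001]
contact_force: [0.4, 0.1, -0.4]
grip_width: 0.0006
grip_force: 0.0
```

```bash
python3 st.py | head -7
python3 - <<'E'
from h import *
for cam in ("top","scene"):
  ctrl.capture(cam)
  for n,z in (("first_top",.06),("last_top",.06),("plate_top",.095),("glue",0),("offcut",0),("jar",0)):
    for r in ctrl.pinpoint(cam,n)[:1]: print(cam,n,ray(cam,r["centre"],z).round(4))
E
```

```text
[ 0.27  0.89 -0.31]
[ 0.39 -0.59  0.31]
[0.42 0.18 0.34]
[-0.35  0.29 -0.74]
[ 0.67 -0.15 -0.47]
[ 0.96 -0.57  0.16]
12.2667 [ 0.6718 -0.0191  0.1959] track xy 0.123 -0.0006 grip 0.00032281660411703924 [ 0.38125288  0.59416582 -0.58897061  1.496328    0.34630285  1.15691518
top first_top [ 0.5311 -0.1686  0.06  ]
top last_top [ 0.6488 -0.0498  0.06  ]
top glue [ 0.4427 -0.0746  0.    ]
top jar [0.5487 0.0237 0.    ]
scene first_top [ 0.5397 -0.1743  0.06  ]
scene last_top [ 0.6461 -0.0446  0.06  ]
scene plate_top [ 0.5004 -0.216   0.095 ]
scene glue [ 0.4491 -0.0792  0.    ]
scene offcut [ 0.661  -0.2442  0.    ]
scene jar [0.5488 0.0307 0.    ]
```

View pics/s2.png

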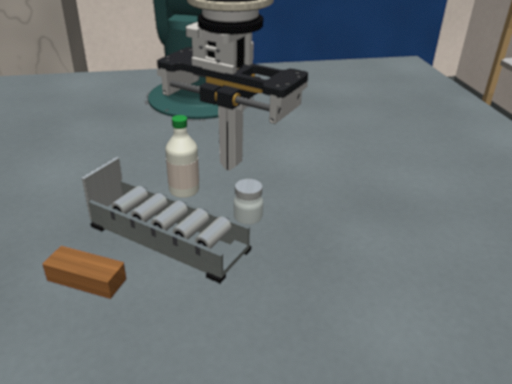

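The hand is clear above the open end, with its tips at (231,165). The track (plate at (103,185), open end at (235,255)), glue, jar and offcut all stand where they were. Handing in.

```bash
python3 -c "
from bench import ctrl
print(ctrl.finish_job())"
```

```text
the job is handed in; nothing more can be done
None
```

I stroked all five rollers in one unbroken pass from the plate to the open end at about 2–5 N, then lifted the hand clear and handed the job in; the track and bystanders look unmoved in the last pictures, but roller turn could not be read directly and no verdict came back.

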